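# Switch on the cable tester and its remote

### The arm

A 7-joint arm with a two-finger parallel gripper is mounted at the origin on the work surface. World frame = base frame: x ahead of the robot, y to its left, z up, the work surface at z = 0. Lengths are in mm, angles in degrees, forces in N, time in s.
With the tool pointing down it reaches from about 425 to 950 mm from the base axis. Payload 4.7 kg.
Tool frame: the origin (TCP) lies at the very end of the fingers, on their centre line; the grasp point (between the pads) lies arm.hold_point_z behind it (arm.hold_point_z is the distance from the TCP to the grasp point, in mm); z points along the fingers, x is the direction in which the jaws open and shut, and the axes are right-handed (so a half turn about z gives the same grasp; the last joint's range is limited). The gripper opens to 87 mm and grips with 3 to 60 N. Pads are 19 mm wide; open, the fingers measure 117 mm over their backs; the gripper's body (75 mm by 190 mm) begins 51 mm behind the grasp point.
Start: joints at [-66.228, 26.849, -2.785, 87.806, 1.381, 65.374, -4.715], TCP at [289.791, 609.648, 222.573] pointing down, gripper open.
Joint ranges: [-148.3, 148.3], [-19.14, 114.17], [-79.39, 73.82], [5.75, 140.21], [-59.74, 239.74], [12.07, 113.84], [-152.46, 152.46]. Speed limits (degrees/s): [147.25, 147.25, 180, 180, 180, 180, 180].

### API

Orientations are given as a 3x3 rotation matrix whose columns are the frame's x, y, z axes.
In Python, from bench import arm gives the robot as it stands. The module is installed in compiled form; this text tells all that it offers.
- The arm moves only by the shell command python3 -m creep 'ROWS' [OPENING] [FORCE]. ROWS is JSON, a list of rows, each a list of 4 numbers: the shift along the world's x, y, z in mm, then the turn about the world's z in degrees. In form: [[x, y, z, turn], ...]. A call has 1 to 20 rows; each row is the pose to reach, as a shift and turn from the pose commanded when the call began; what a row does not reach only later rows make up. A row lasts 1/10 s, in which the tool goes at most 50 mm and 8.59 degrees, less where a joint would pass 70% of its speed; a pose out of reach is approached as far as the arm can. A call with a gripper value outside its range is refused whole. OPENING is the gripper command: -1 is shut, 1 is fully open, values between are in proportion, set as the call begins (- or left out, the last holds). The fingers move at their own pace and stop on an object; FORCE is the grip in N (left out, the last holds). Time passes only in rows, so rows that repeat a pose let the fingers close. It gives the time, the measured TCP pose, the force and the opening at its end, in the units of the state.
- arm.sense(): the state, without advancing time (a new reading comes with each control period).
- arm.camera(name): name is "scene" or "side" or "wrist"; returns the picture (384x512x3 uint8, blue, green, red); there is no depth.
- arm.camera_params(name): a dict with "camera_matrix" (3x3 intrinsics, pixels), "D" ([k1, k2, p1, p2, k3] as OpenCV has them; the pictures are not rectified), "pose" (4x4, takes a point from camera to world coordinates); the wrist camera has in their place "mount" (4x4, takes a point from camera to tool coordinates, whose origin is the TCP and whose axes are the tool frame's). Camera axes: x right, y up, looking along -z (the intrinsics and any distortion apply to the point x, -y, -z); pixel columns grow to the right and rows downward; lengths in mm; the calibration is good to about 2 mm. A picture is of the moment at which its call begins: read the wrist's pose just before it. camera_params takes no time and is no camera call.
- arm.hand_in(): hands the job in, once; it reports no verdict.
The state is a dict: "time_s": time; "joint_pos": joint angles; "dq": joint speeds; "effort": joint torques, N m; "tcp_pos": TCP position; "tcp_rot": TCP orientation; "ft_force": force on the tool from outside, world axes, zero at the start; "moment": the same for the moment, N m; "opening": finger opening in mm.
Only numpy, scipy, OpenCV 4.12 (cv2) and the standard library are available. Lean on these libraries where they do the work, as an engineer would, in place of code of your own. Each camera call takes 0.05 s, during which the arm holds its last target. There are 200 camera calls.

### The job

Switch on the cable tester and then its remote: with the fingertips only, lightly press down the round key on the longest of the three white units and hold it down for about a second, then do the same with the round key on the shortest one, and withdraw. Leave the square key, the middle-sized unit and everything else on the desk alone, and do not lift or shift the units.

Things in the scene. Friction and masses are not known exactly. Their poses are not given: they have to be found in the camera images.
- tester: the cable tester: the longest of three white hand-held units with dark faces that lie flat on the desk, 150 x 70 x 32 mm (x, y, z), loose, about 0.4 kg. It has two grey keys on top: a round one and a square one. Origin: centre of its underside; x along its length, z up
- tester_key_top (a point): centre of the upper face of the tester's round key (24 mm diameter, face 42 mm above the desk, standing 10 mm out of the unit, 30 mm from the unit's centre towards its -x end)
- tester_key (a joint): travel of the tester's round key: 0 up, 0.007 m fully down; pressed straight down against a spring of 0.9 N per mm with 0.9 N preload (about 4.5 N at 4 mm, 7 N fully down), springs back when let go
- tester_square_key (a joint): travel of the tester's square key (22 mm square, same height and spring, its centre 60 mm from that of the round key, towards the unit's +x end): 0 up, 0.007 m fully down. Not to be pressed
- remote: the tester's remote: the shortest of the three white units, 70 x 70 x 32 mm, loose, about 0.2 kg, with one round key. Origin: centre of its underside, z up
- remote_key_top (a point): centre of the upper face of the remote's round key (24 mm diameter, in the middle of the unit, face 42 mm above the desk, standing 10 mm out of the unit)
- remote_key (a joint): travel of the remote's key: 0 up, 0.007 m fully down, same spring as the tester's
- toner: the tone generator: the middle-sized white unit, 110 x 70 x 32 mm, loose, with one round key in its middle just like the others. Not to be touched. Origin: centre of its underside, x along its length, z up
- toner_key (a joint): travel of the tone generator's key: 0 up, 0.007 m fully down. Not to be pressed
- jack_a: loose white jack module standing among the units, 17 x 16 x 30 mm high; origin at the centre of its underside
- jack_b: a second such jack module
- punch_tool: grey punch-down tool lying beyond the units, 170 mm long, 26 mm high; origin at its underside near the middle
- screwdriver: screwdriver lying beyond the units, 170 mm long, red handle; origin at its underside near the middle
- mouse: black computer mouse on the left, 100 x 58 x 33 mm; origin at the centre of its underside
- mug: mug on the right, 80 mm wide and 90 mm high, with a handle; origin at the centre of its underside
- marker: marker pen lying in front of the units, near the robot, 120 x 16 x 14 mm; origin at the centre of its underside
Not all that is in view belongs to the job. Leave any blue look-alike of the remote alone.

How it is judged (in metres and radians):
On the way, in this order (a step that is already met when the one before it is completed fails the run):
1. the fingers press the tester's round key at least 4 mm down for half a second (value of joint tester_key above 0.004 m and contact force between the fingers and tester above 0.5 N), for 0.5 s.
2. then the fingers press the remote's key at least 4 mm down for half a second (value of joint remote_key above 0.004 m and contact force between the fingers and remote above 0.5 N), for 0.5 s.
At the end, for the whole second after the job is handed in: all four keys are up again (within 1.5 mm); the tester, the remote and the other things lie within 15 mm, and the tone generator within 10 mm, of where they started; the three units lie flat and at rest (value of joint each of tester_key, remote_key, tester_square_key, toner_key below 0.0015 m and distance of each of tester, remote, jack_a, jack_b, punch_tool, screwdriver, mouse, mug, marker from where it was at the start of the episode below 0.015 m and distance of toner from where it was at the start of the episode below 0.01 m and angle between each of tester, remote, toner's own z axis and vertical below 0.05 rad and linear speed of each of tester, remote, toner below 0.02 m/s); the robot touches nothing.
It fails at once if the tester or the remote is pressed hard (over 25 N) (contact force between the fingers and tester above 25 N or contact force between the fingers and remote above 25 N).
It fails at once if the tester or the remote is shifted by over 15 mm, lifted or tipped (distance of any of tester, remote from where it was at the start of the episode above 0.015 m or height (world z) of any of tester, remote above 0.006 m or angle between any of tester, remote's own z axis and vertical above 0.15 rad).
It fails at once if the square key or the tone generator's key is pressed (value of joint any of tester_square_key, toner_key above 0.002 m).
It fails at once if the tone generator is touched (over 1 N) or moved by over 10 mm (contact force between any of the fingers, the arm and toner above 1 N or distance of toner from where it was at the start of the episode above 0.01 m).
It fails at once if another thing on the desk is moved by over 15 mm or lifted (distance of any of jack_a, jack_b, punch_tool, screwdriver, mouse, mug, marker from where it was at the start of the episode above 0.015 m).
It also fails if it takes over 45 s, if anything falls off the work surface, if the arm or the gripper's body presses on something with over 40 N, if the wrist force passes 120 N, or if a joint passes its speed limit or range.

## Working session

There is one attempt and no reset: what is moved stays moved. The work goes in short steps, Python scripts to look and compute and a shell command to move; the robot and the scene stay as the last step left them, time stands still between calls to the robot, and variables do not carry over. Pictures are saved under pics/ and viewed, about 8 in all and at most 12, crops included, and the job is handed in when it is done.

```bash
mkdir -p pics; ls
python3 - <<'E'
from bench import arm
import cv2,numpy as np
s=arm.sense(); print(s); print(arm.hold_point_z)
for n in("scene","side"):
    cv2.imwrite(f"pics/{n}0.png",arm.camera(n)); p=arm.camera_params(n); print(n,p)
print(arm.camera_params("wrist"))
E
```

```text
pics
{'time_s': 0.0, 'joint_pos': array([-66.22863496,  26.89698069,  -2.782477  ,  87.87327618,
         1.38418238,  65.37434491,  -4.71467233]), 'dq': array([-0.10315159, -0.05558403,  0.12011854, -0.10521231, -0.0438601 ,
       -0.04518136, -0.11245283]), 'effort': array([-5.95113079e-05, -5.07961357e+01, -8.03462556e-02, -2.36154592e+01,
       -6.12132833e-02,  3.78824619e-02,  1.77893494e-04]), 'tcp_pos': array([289.58971932, 609.06842264, 221.50648214]), 'tcp_rot': array([[ 4.29326411e-01,  9.03149122e-01, -7.04796598e-04],
       [ 9.03147330e-01, -4.29326967e-01, -1.80420618e-03],
       [-1.93205541e-03,  1.38058196e-04, -9.99998124e-01]]), 'ft_force': array([-0.40866067, -0.02923988,  0.52001031]), 'moment': array([ 0.00916815,  0.0291003 , -0.01087413]), 'opening': 86.83172638419448}
18.700000000000003
scene {'camera_matrix': array([[366.64247486,   0.        , 248.51267214],
       [  0.        , 366.64247486, 193.96201452],
       [  0.        ,   0.        ,   1.        ]]), 'D': array([0.01875449, 0.        , 0.        , 0.        , 0.        ]), 'pose': array([[-6.
[... 835 characters left out ...]
.80803190e+02],
       [ 0.00000000e+00,  0.00000000e+00,  0.00000000e+00,
         1.00000000e+00]])}
{'camera_matrix': array([[282.31921945,   0.        , 253.73761697],
       [  0.        , 282.31921945, 186.40850934],
       [  0.        ,   0.        ,   1.        ]]), 'D': array([-0.0037054,  0.       ,  0.       ,  0.       ,  0.       ]), 'mount': array([[ 9.99999911e-01,  5.47505937e-05,  4.17826150e-04,
        -3.21567120e-01],
       [ 1.76815825e-04, -9.54534243e-01, -2.98101238e-01,
        -8.22417691e+01],
       [ 3.82508148e-04,  2.98101285e-01, -9.54534168e-01,
        -1.62524167e+02],
       [ 0.00000000e+00,  0.00000000e+00,  0.00000000e+00,
         1.00000000e+00]])}
```

View pics/scene0.png

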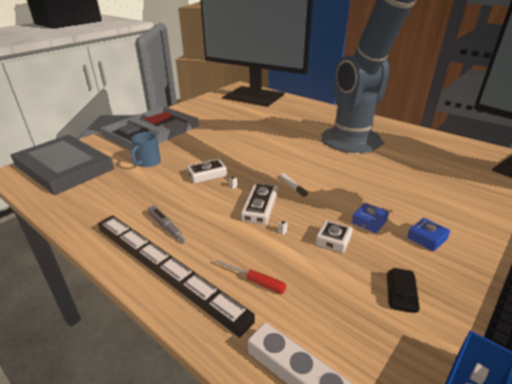

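View pics/side0.png

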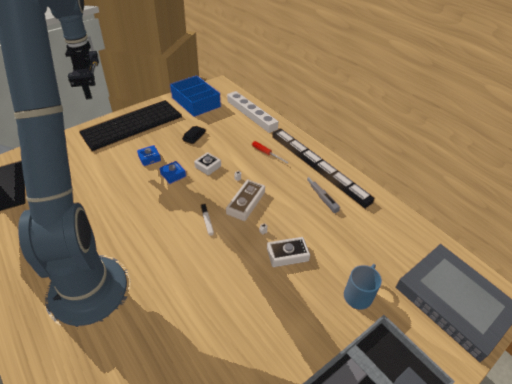

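The scene view has the tester at about (260,203), the remote at (334,236) and the toner at (207,171), with blue look-alikes at (370,217) and (428,234). In the side view they are at (246,198), (208,163) and (288,251). Next I'll get the positions and an enlarged crop to tell round from square.

```bash
cat > h.py <<'E'
import cv2,numpy as np
from bench import arm
def ray(n,uv,T=None):
    p=arm.camera_params(n); q=cv2.undistortPoints(np.float64([[uv]]),p["camera_matrix"],p["D"])[0,0]
    T=p["pose"] if T is None else T
    return T[:3,3],T[:3,:3]@np.array([q[0],-q[1],-1])
def onplane(n,uv,z,T=None):
    o,d=ray(n,uv,T); return (o+d*(z-o[2])/d[2])[:2]
def wristT():
    s=arm.sense(); T=np.eye(4); T[:3,:3]=s["tcp_rot"]; T[:3,3]=s["tcp_pos"]
    return T@arm.camera_params("wrist")["mount"]
E
python3 - <<'E'
from h import *
a=cv2.imread("pics/scene0.png");b=cv2.imread("pics/side0.png")
c=np.hstack([cv2.resize(a[155:255,180:360],None,fx=4,fy=4,interpolation=3)[:, :],]); d=cv2.resize(b[145:270,185:315],None,fx=4,fy=4,interpolation=3)
cv2.imwrite("pics/c1.png",c)
cv2.imwrite("pics/c2.png",d)
for n,l in(("scene",[(260,200),(334,233),(207,169),(370,217),(283,228),(233,182)]),("side",[(246,197),(208,161),(288,249),(172,171),(238,175),(264,228)])):
    for u in l: print(n,u,onplane(n,u,32).round())
E
```

```text
scene (260, 200) [551.  21.]
scene (334, 233) [545. 242.]
scene (207, 169) [ 526. -209.]
scene (370, 217) [434. 279.]
scene (283, 228) [606. 138.]
scene (233, 182) [530. -97.]
side (246, 197) [537.   6.]
side (208, 161) [535. 229.]
side (288, 249) [ 511. -230.]
side (172, 171) [406. 257.]
side (238, 175) [578. 106.]
side (264, 228) [ 504. -130.]
```

View pics/c1.png

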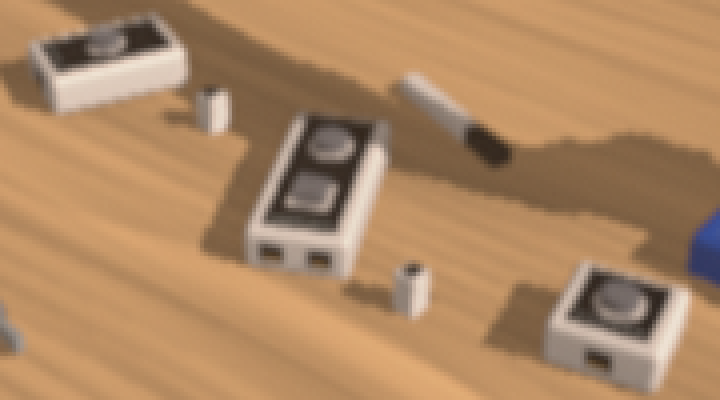

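The crop shows that the tester's round key is at the robot-side end, about scene px (262.5,190.5). The square key is at about (257.5,202.5), and the remote key at about (334.7,229.3). The jacks stand 60–100 mm away. I'll move above the units with the gripper shut for a wrist view.

```bash
python3 -m creep '[[20,-45,0,0],[40,-90,0,0],[60,-135,0,0],[80,-180,0,0],[100,-225,0,0],[120,-270,0,0],[140,-315,0,0],[160,-360,0,0],[180,-405,0,0],[195,-440,0,0],[205,-470,0,0],[210,-480,0,0],[210,-480,0,0],[210,-480,0,0],[210,-480,0,0]]' -1 10
python3 - <<'E'
from h import *
T=wristT();np.save("T1.npy",T);im=arm.camera("wrist");cv2.imwrite("pics/w1.png",im);s=arm.sense();print(s["tcp_pos"],s["tcp_rot"][:,0],s["ft_force"])
E
```

```text
time_s: 1.6
tcp_pos: [499.1, 131.8, 222.4]
tcp_rot: [[0.426, 0.905, -0.001], [0.905, -0.426, 0.001], [0.0, -0.001, -1.0]]
ft_force: [-0.3, 0.2, 0.2]
opening: 0.6
[499.17324258 131.62813335 222.41411647] [4.26306621e-01 9.04578682e-01 2.70957216e-04] [ 0.11705659 -0.51375101 -1.00057205]
```

View pics/w1.png

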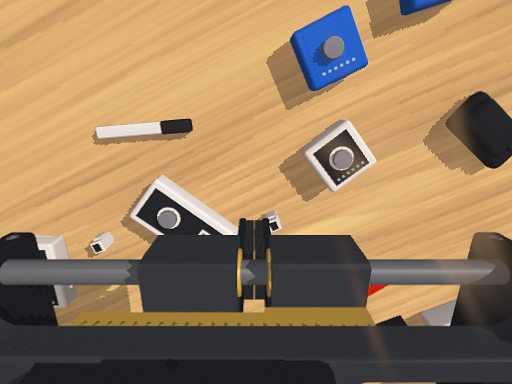

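Wrist view: tester round key at about (168,218), remote key at about (342,159), jack_b between them at (272,222), other jack at (101,243). I'll refine the key centres and compare them with the scene and side rays.

Run:
```python
from h import *
T=np.load("T1.npy");im=cv2.imread("pics/w1.png");g=cv2.cvtColor(im,6)
for n,(u,v) in(("tester",(168,218)),("remote",(342,159))):
    sub=g[v-22:v+23,u-22:u+23]
    m=((sub>85)*255).astype(np.uint8)
    k,l,st,c=cv2.connectedComponentsWithStats(m); i=l[22,22]; 
    print(n,"centre",c[i]+[u-22,v-22],"stat",st[i],"grey",sub[22,22],sub[22,::4])
    h=cv2.HoughCircles(cv2.resize(sub,None,fx=4,fy=4,interpolation=2),3,1,200,param1=100,param2=15,minRadius=30,maxRadius=65)
    hc=h[0,0]/4; uv=(hc[:2]+[u-22,v-22]); print("hough",uv,hc[2],"xy",onplane("wrist",uv,42,T).round(1))
    print("cc xy",onplane("wrist",c[i]+[u-22,v-22],42,T).round(1))
for n,l in(("scene",[(262.4,190.2),(257.5,202),(334.7,228.8)]),):
    for u in l: print(n,u,onplane(n,u,42).round())
# side crop
b=cv2.imread("pics/side0.png")
# other wrist points: tester corners
for nm,u,z in(("t corner top",(162,179),32),("t corner left",(132,213),32),("marker tip L",(95,133),7),("jackb",(274,215),30),("jacka",(98,240),30)): print(nm,onplane("wrist",u,z,T).round())
```

```text
tester centre [168.40731707 217.43414634] stat [ 11  11  24  22 410] grey 130 [ 39  36  38 131 128 127 129 136 231  35  39  36]
hough [169.125 216.625] 12.25 xy [511.5   2.4]
cc xy [512.1   0.9]
remote centre [346.95646766 163.15422886] stat [  9   9  36  36 804] grey 135 [ 47  53  49 101 134 135 137 137 166  83  78  68]
hough [340.625 159.125] 11.65 xy [535.1 233.1]
cc xy [543.3 238.5]
scene (262.4, 190.2) [521.   6.]
scene (257.5, 202) [573.  31.]
scene (334.7, 228.8) [541. 241.]
t corner top [464.  16.]
t corner left [488. -45.]
marker tip L [374. -42.]
jackb [573. 127.]
jacka [ 503. -112.]
```

View pics/c2.png

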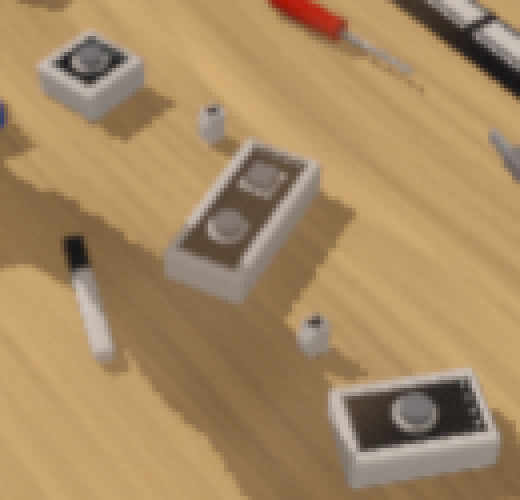

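The side crop agrees, with the tester key at (242,201) and the remote key at (207.7,158.7). The round key is at about (512,2) and the remote key at about (536,234). The tester's long axis lies along tool y, so no turn is needed. I'll hover above the round key and look.

```bash
python3 -m creep '[[4,-40,0,0],[8,-80,-20,0],[13,-120,-60,0],[13,-128,-100,0],[13,-128,-135,0],[13,-128,-155,0],[13,-128,-162,0],[13,-128,-162,0],[13,-128,-162,0],[13,-128,-162,0]]'
python3 - <<'E'
from h import *
for u in((242,201.2),(207.7,158.7)): print("side",onplane("side",u,42).round(1))
T=wristT();np.save("T2.npy",T);a=arm.camera("wrist");cv2.imwrite("pics/w2.png",a)
b=arm.camera("scene");c=arm.camera("side")
cv2.imwrite("pics/s2.png",np.hstack([cv2.resize(b[130:230,200:300],(400,400),interpolation=3),cv2.resize(c[140:240,190:290],(400,400),interpolation=3)]))
cv2.imwrite("pics/w2c.png",a)
s=arm.sense();print(s["tcp_pos"],s["ft_force"])
E
```

```text
time_s: 2.65
tcp_pos: [513.9, 2.1, 61.9]
tcp_rot: [[0.429, 0.903, 0.003], [0.903, -0.429, 0.001], [0.002, 0.002, -1.0]]
ft_force: [-0.2, 0.2, -0.5]
opening: 0.4
side [510.4  -9.8]
side [534.6 229.9]
[513.39935001   1.83088093  61.52605715] [-0.13620635  0.52872194 -0.27493481]
```

View pics/w2.png

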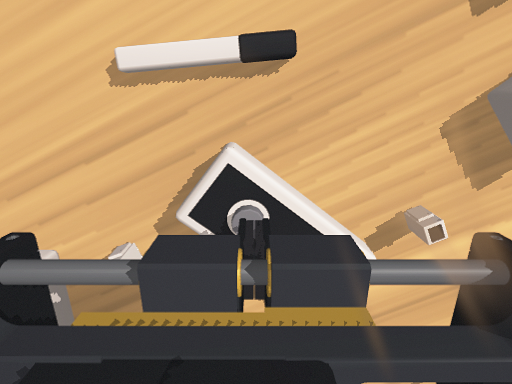

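View pics/s2.png

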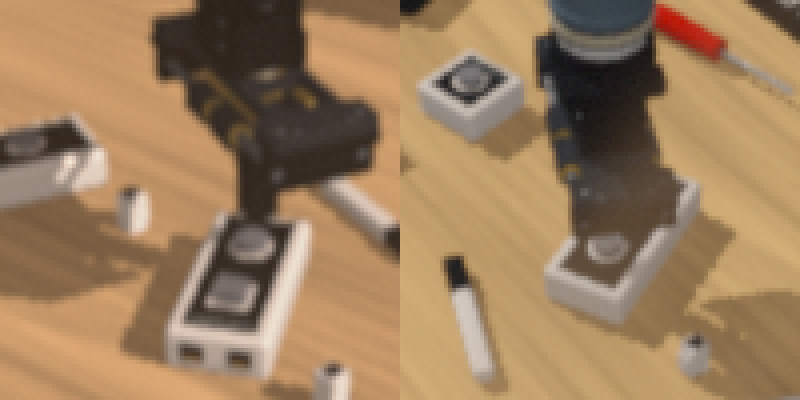

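Run:
```python
from h import *
T=np.load("T2.npy")
for u in((248,216),(248,219),(250,220)): print(onplane("wrist",u,42,T).round(1))
im=cv2.imread("pics/w2.png")
cv2.imwrite("pics/w2z.png",cv2.resize(im[185:260,200:300],None,fx=6,fy=6,interpolation=2))
```

```text
[ 5.088e+02 -3.000e-01]
[510.9  -1.3]
[ 5.122e+02 -4.000e-01]
```

View pics/w2z.png

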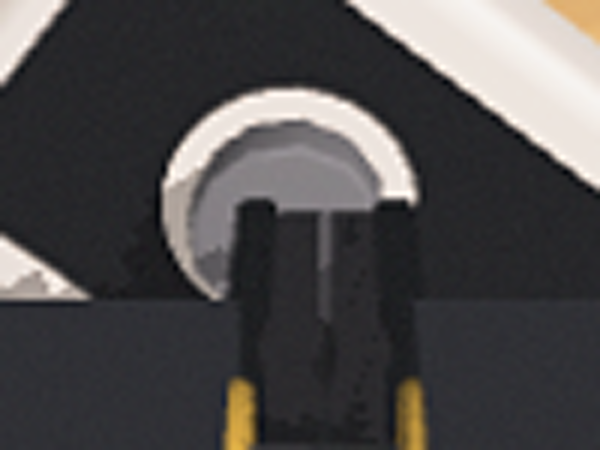

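The key's grey face is centred at about (247.7,221), which gives about (512,-2), 4 mm from the tip. I'll correct for that, then descend gently to first contact.

```bash
python3 -m creep '[[-2,-4,-6,0],[-2,-4,-12,0],[-2,-4,-15,0],[-2,-4,-17,0],[-2,-4,-19,0],[-2,-4,-20,0],[-2,-4,-21,0],[-2,-4,-21,0],[-2,-4,-21,0]]'
```

```text
time_s: 3.7
tcp_pos: [510.6, -2.4, 39.7]
tcp_rot: [[0.429, 0.903, -0.0], [0.903, -0.429, 0.0], [-0.0, -0.0, -1.0]]
ft_force: [-2.0, 0.1, 3.1]
opening: 0.4
```

Contact at 3.1 N, about 2.4 mm down. I'll go 3.2 mm deeper (about 6 N), hold, and read the force.

```bash
python3 -m creep '[[0,0,-1,0],[0,0,-2,0],[0,0,-3,0],[0,0,-3.2,0],[0,0,-3.2,0],[0,0,-3.2,0],[0,0,-3.2,0],[0,0,-3.2,0],[0,0,-3.2,0]]'; python3 -c "
from bench import arm
s=arm.sense();print(s['tcp_pos'],s['ft_force'])"
```

```text
time_s: 4.6
tcp_pos: [510.6, -2.4, 36.5]
tcp_rot: [[0.429, 0.903, -0.0], [0.903, -0.429, 0.0], [-0.0, -0.0, -1.0]]
ft_force: [-3.0, -0.7, 6.3]
opening: 0.3
[510.62487825  -2.38017145  36.53387277] [-3.02835331 -0.74858309  6.33041114]
```

The reading is 6.3 N, about 5.9 mm down. I'll hold another 0.8 s, then rise straight up.

```bash
python3 -m creep '[[0,0,0,0],[0,0,0,0],[0,0,0,0],[0,0,0,0],[0,0,0,0],[0,0,0,0],[0,0,0,0],[0,0,0,0],[0,0,3,0],[0,0,8,0],[0,0,18,0],[0,0,35,0],[0,0,60,0],[0,0,60,0],[0,0,60,0]]'
python3 - <<'E'
from h import *
s=arm.sense();print(s['tcp_pos'],s['ft_force'])
E
```

```text
time_s: 6.1
tcp_pos: [511.5, -2.2, 97.1]
tcp_rot: [[0.429, 0.903, 0.002], [0.903, -0.429, 0.0], [0.001, 0.002, -1.0]]
ft_force: [-0.0, 1.0, 0.0]
opening: 0.1
[511.45164177  -2.1666962   97.06907487] [-0.02412634  0.96656969  0.00408236]
```

```bash
python3 -m creep '[[12,45,0,0],[24,90,0,0],[36,135,0,0],[48,180,0,0],[56,205,0,0],[60,216,0,0],[60,216,0,0],[60,216,0,0],[60,216,0,0],[60,216,0,0]]'
python3 - <<'E'
from h import *
T=wristT();np.save("T3.npy",T);a=arm.camera("wrist");cv2.imwrite("pics/w3.png",a)
g=cv2.cvtColor(a,6)
h=cv2.HoughCircles(cv2.resize(g[60:230],None,fx=3,fy=3),3,1,60,param1=100,param2=25,minRadius=25,maxRadius=80)
for c in h[0][:5]:
    u=c[:2]/3+[0,60]; print(u,c[2]/3,onplane("wrist",u,42,T).round(1))
s=arm.sense();print(s['tcp_pos'],s['ft_force'])
E
```

```text
time_s: 7.1
tcp_pos: [570.8, 211.6, 96.5]
tcp_rot: [[0.432, 0.902, -0.0], [0.902, -0.432, -0.001], [-0.001, 0.0, -1.0]]
ft_force: [-0.1, -0.6, 1.2]
opening: 0.4
[263.16665649 151.16666412] 19.6 [534.9 236.4]
[570.80443943 212.03810795  96.53731321] [-0.22350478  0.46530349 -0.97315224]
```

View pics/w3.png

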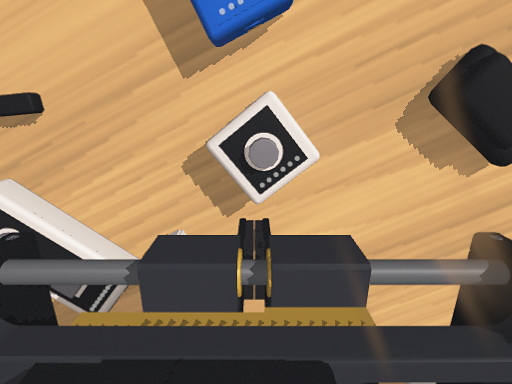

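The remote's key face is at (263,152.5) px, about (535.5,235.5), and clear of the fingers. I'll move over it and descend to light contact.

```bash
python3 -m creep '[[-18,12,0,0],[-35,23.5,0,0],[-35,23.5,-15,0],[-35,23.5,-30,0],[-35,23.5,-40,0],[-35,23.5,-46,0],[-35,23.5,-50,0],[-35,23.5,-53,0],[-35,23.5,-55,0],[-35,23.5,-56,0],[-35,23.5,-57,0],[-35,23.5,-57,0],[-35,23.5,-57,0]]'
```

```text
time_s: 8.45
tcp_pos: [536.2, 236.8, 39.8]
tcp_rot: [[0.43, 0.903, 0.001], [0.903, -0.43, -0.0], [0.0, 0.001, -1.0]]
ft_force: [0.4, -2.2, 3.2]
opening: 0.5
```

```bash
python3 -m creep '[[0,0,-1,0],[0,0,-2,0],[0,0,-3,0],[0,0,-3.2,0],[0,0,-3.2,0],[0,0,-3.2,0],[0,0,-3.2,0],[0,0,-3.2,0],[0,0,-3.2,0],[0,0,-3.2,0],[0,0,-3.2,0],[0,0,-3.2,0],[0,0,-3.2,0],[0,0,-3.2,0]]'
```

```text
time_s: 9.85
tcp_pos: [536.1, 236.9, 36.6]
tcp_rot: [[0.43, 0.903, 0.001], [0.903, -0.43, -0.0], [0.0, 0.0, -1.0]]
ft_force: [-0.9, -2.1, 6.3]
opening: 0.4
```

The remote was held about 1 s at 6.3 N. Now I'll withdraw and check.

```bash
python3 -m creep '[[0,0,0,0],[0,0,3,0],[0,0,8,0],[0,0,18,0],[0,0,40,0],[0,0,80,0],[0,0,120,0],[-20,40,150,0],[-40,80,150,0],[-60,120,150,0],[-80,160,150,0],[-100,200,150,0],[-100,200,150,0],[-100,200,150,0],[-100,200,150,0]]'
python3 - <<'E'
from h import *
o=[]
for n,(y,x) in(("scene",(150,170)),("side",(140,170))):
    a=cv2.imread(f"pics/{n}0.png");b=arm.camera(n)
    o.append(np.hstack([cv2.resize(i[y:y+125,x:x+180],(400,278),interpolation=3) for i in(a,b)]))
    if n=="scene": pass
    for nm,(u,v) in {"scene":{"tester":(260,203),"remote":(334,236),"toner":(207,171)},"side":{"tester":(246,198),"remote":(208,163),"toner":(288,251)}}[n].items():
        p,q=[np.float32(cv2.cvtColor(i[v-22:v+22,u-24:u+24],6)) for i in(a,b)]
        print(n,nm,"shift px",np.round(cv2.phaseCorrelate(p,q,cv2.createHanningWindow((48,44),5))[0],2))
cv2.imwrite("pics/end.png",np.vstack(o))
s=arm.sense();print(s['tcp_pos'],s['ft_force'])
E
```

```text
time_s: 11.35
tcp_pos: [436.4, 436.0, 186.2]
tcp_rot: [[0.431, 0.903, 0.0], [0.903, -0.431, -0.001], [-0.0, 0.0, -1.0]]
ft_force: [1.1, -1.1, 0.3]
opening: 0.5
scene tester shift px [-0.2  0.5]
scene remote shift px [0.02 0.39]
scene toner shift px [-0.07  0.65]
side tester shift px [0.21 0.2 ]
side remote shift px [0.1  0.77]
side toner shift px [0.1  0.55]
[436.84938611 435.56867311 186.3039555 ] [ 0.02308564  0.19965148 -0.15126309]
```

View pics/end.png

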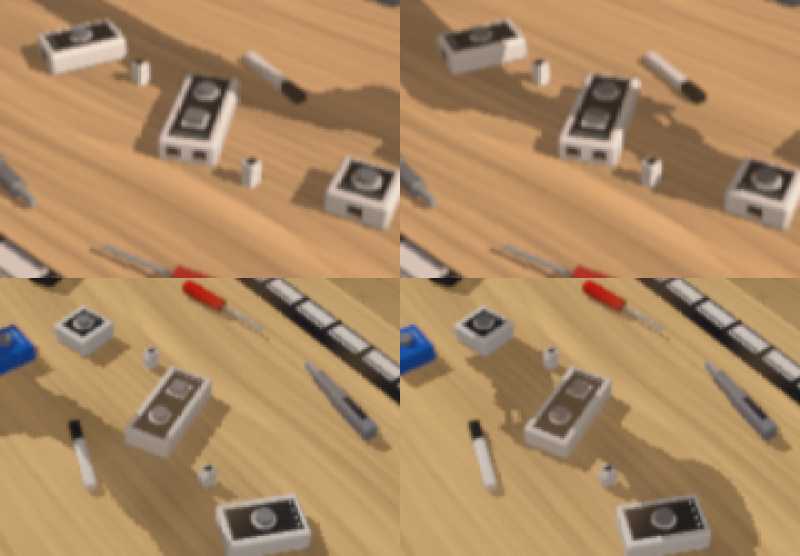

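Only the shadow has changed: the units, jacks, marker and tools are where they were, and the keys look up.

```bash
python3 -c "
from bench import arm
print(arm.hand_in())"
```

```text
the job is handed in; nothing more can be done
None
```

I pressed the tester's round key and then the remote's key with the shut fingertips, withdrew, and handed the job in at about 11.4 s. `hand_in` gives no verdict, so the result rests on the checks below.

- **Presses:** the tester key was held at least 1.2 s and the remote key about 1 s. Both read a steady 6.3 N, which by the spring is about 6 mm of travel against the 4 mm needed. I did not read key travel directly. There was also 2–3 N of sideways force during the presses.
- **Locating the keys:** the views disagreed. The early fixed-camera estimates were up to about 12 mm off the close-up wrist ones, so I used the wrist camera. A last wrist look moved the tester aim by about 4 mm.
- **After withdrawing:** before-and-after pictures from both fixed cameras show the three units shifted by less than 1 pixel. That is about 2–3 mm at most, and the untouched tone generator shows a similar shift, so it is probably the moved arm shadow. By eye, the keys look up and the jacks, marker, punch tool and screwdriver are unmoved. I did not compare the mouse and mug; the arm never came near the mug, and passed well above the mouse.
- **Contact:** the wrist force was back to about zero, with the fingers 186 mm above the desk.

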